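# Seat the rectangular pan in the buffet stand

## Task

Three lidded steel food containers wait on the buffet table: pick up the rectangular one by its lid handle and lower it into the empty rectangular opening of the wooden serving stand, turned so that it fits, shuffling it if needed until it drops fully home with its rim flat on the wood, then let go. Do not drop it from above the stand, and leave the square pan and the round pot standing where they are.

Things in the scene. Friction and masses are not known exactly. Their poses are not given: they have to be found in the camera images.
- pan: Rectangular lidded steel pan, 0.3-0.65 kg. Origin: centre of underside; x long side, z up; symmetric. In mm: body 106x58 at the bottom, 126x78 under the rim; rim 150x102, underside 60 up; lid fixed, top 70 up. Black bar handle along x over the middle of the lid: 70 long, 14 wide, from 92 to 108 up, on 2 posts at x=+-29; pinch it across y, finger ends stay over 72 up.
- pocket (a point): Centre of the empty opening, 136 (x) by 88 mm (y), at the top face of the fixed wooden stand, 85 mm above the table; z up. It goes through the 20 mm top, free below: the seated pan hangs by its rim, underside 60 mm below this point. The flat top spans x -95 to 95, y -75 to 195 mm about it; a round empty white bowl is sunk in it at y 135, rim 2 mm proud.
- square_pan: Bystander: square lidded steel pan, body 102x102, rim 122x122 mm, heights and handle like the rectangular pan's, 0.5 kg, loose; too wide for the opening. Origin: centre of underside; x along its handle, z up.
- round_pot: Bystander: round lidded steel pot, body 104, rim 124 mm across, heights and handle like the rectangular pan's, 0.5 kg, loose; too wide for the opening. Origin: centre of underside; x along its handle, z up. (A 95 mm high jar and a low white dish also stand at the table's far edge.)

How it is judged:
By the outcome, as a careful person would: the job done as asked, in the order asked, and still so for the second after the job is handed in, with the robot touching nothing.
It also fails if it takes over 40 s, if anything falls off the work surface, if the arm or the gripper's body presses on something with over 40 N, if the wrist force passes 120 N, or if a joint passes its speed limit or range.

## Robot

A 6-joint arm with a two-finger parallel gripper is mounted at the origin on the work surface. World frame = base frame: x ahead of the robot, y to its left, z up, the work surface at z = 0. Lengths are in m, angles in rad, forces in N, time in s.
With the tool pointing down it reaches from about 0.35 to 0.775 m from the base axis. Payload 7.3 kg.
Tool frame: the origin (TCP) lies at the very end of the fingers, on their centre line; the grasp point (between the pads) lies 19 mm behind it (robot.hold_point_z is the distance from the TCP to the grasp point, in m); z points along the fingers, y is the direction in which the jaws open and shut (so a half turn about z gives the same grasp; the last joint's range is limited). The gripper opens to 92 mm and grips with 3 to 60 N. Pads are 19 mm wide; open, the fingers measure 130 mm over their backs; the gripper's body (75 mm by 190 mm) begins 47 mm behind the grasp point.
Start: joints at [-1.398, 0.342, 1.524, -0, 1.275, -0.146], TCP at [0.165, -0.499, 0.197] pointing down, gripper open.
Joint ranges: [-2.53, 2.53], [-0.77, 2.02], [0.04, 2.7], [-1, 4.14], [0.28, 2.66], [-3.11, 3.11]. Speed limits (rad/s): [2.57, 2.57, 3.14, 3.14, 3.14, 3.14].

## Interface

Orientations are given as [roll, pitch, yaw] about the fixed x, y, z axes, in that order (R = Rz(yaw) Ry(pitch) Rx(roll)).
In Python, from cell import monitor, viewer, robot gives the robot as it stands.
- The arm moves only by the tool move_arm, never from a script. Its argument "deltas" is a list of rows, each an object of numbers: "x", "y", "z": the shift along the tool's x, y, z in m; "wx", "wy", "wz": the turn, a rotation vector about the tool's x, y, z in degrees; "hand": the opening, from 0 (shut) to 1 (fully open). In form: [{"x": .., "y": .., "z": .., "wx": .., "wy": .., "wz": .., "hand": ..}, ...]. A call has 1 to 8 rows; each row is the pose to reach, as a shift and turn from the pose commanded when the call began, along the tool's axes at that moment; what a row does not reach only later rows make up. A row lasts 1/8 s, in which the tool goes at most 62.5 mm and 10.7 degrees, less where a joint would pass 70% of its speed; a pose out of reach is approached as far as the arm can. A call with a gripper value outside its range is refused whole. The fingers move at their own pace and stop on an object; "grip_force" is the grip in N (left out, the last holds). Time passes only in rows, so rows that repeat a pose let the fingers close. It gives the time, the measured TCP pose, the force and the opening at its end, in the units of the state.
- monitor.observe(): the state, without advancing time (a new reading comes with each control period).
- viewer.read_camera(name): name is "scene" or "top" or "wrist"; returns the picture (400x640x3 uint8, red, green, blue); there is no depth.
- viewer.camera_params(name): a dict with "camera_matrix" (3x3 intrinsics, pixels), "R" (3x3) and "t" (3): a world point X has camera coordinates R X + t. Camera axes: x right, y down, z forward; pixel columns grow to the right and rows downward; lengths in m; the calibration is good to about 2 mm. A picture is of the moment at which its call begins: read the wrist's pose just before it. camera_params takes no time and is no camera call; for the wrist camera it gives the pose at the moment of the call.
- robot.hand_in(): hands the job in, once; it reports no verdict.
The state is a dict: "time": time; "qpos": joint angles; "qvel": joint speeds; "joint_efforts": joint torques, N m; "tool_pos": TCP position; "tool_rot": TCP orientation; "contact_force": force on the tool from outside, world axes, zero at the start; "torque": the same for the moment, N m; "opening": finger opening in m.
Only numpy, scipy, OpenCV 4.12 (cv2) and the standard library are available. Lean on these libraries where they do the work, as an engineer would, in place of code of your own. Each camera call takes 0.05 s, during which the arm holds its last target. There are 200 camera calls.

## Working session

There is one attempt and no reset: what is moved stays moved. The work goes in short steps, Python scripts to look and compute and a tool call to move; the robot and the scene stay as the last step left them, time stands still between calls to the robot, and variables do not carry over. Pictures are saved under pics/ and viewed, about 8 in all and at most 12, crops included, and the job is handed in when it is done.

Besides the shell and the picture viewer there is one more tool, called after "Emit:" as name(argument=value, ...), one argument or row to a line, values as JSON. move_arm: Moves the arm, as the interface text tells. Its arguments: {"type":"object","properties":{"deltas":{"type":"array","items":{"type":"object","properties":{"x":{"type":"number"},"y":{"type":"number"},"z":{"type":"number"},"wx":{"type":"number"},"wy":{"type":"number"},"wz":{"type":"number"},"hand":{"type":"number"}}}},"grip_force":{"type":"number"}},"required":["deltas"]}

```bash
mkdir -p pics; ls; python3 - <<'E'
from cell import monitor, viewer, robot
import cv2
for n in("top","scene"):
    im=viewer.read_camera(n); cv2.imwrite(f"pics/{n}0.png",im[:,:,::-1])
    p=viewer.camera_params(n); print(n,p["camera_matrix"],p["R"],p["t"])
s=monitor.observe(); print({k:s[k] for k in("time","tool_pos","tool_rot","contact_force","opening")})
E
```

```text
pics
top [[371.13648639   0.         320.90905062]
 [  0.         371.13648639 198.40609857]
 [  0.           0.           1.        ]] [[ 7.25062751e-05 -9.99782799e-01  2.08410395e-02]
 [-9.97454401e-01 -1.55842150e-03 -7.12901727e-02]
 [ 7.13071675e-02 -2.07828176e-02 -9.97237866e-01]] [-0.0046501   0.53932028  0.91153598]
scene [[361.80777109   0.         312.2767076 ]
 [  0.         361.80777109 204.47752495]
 [  0.           0.           1.        ]] [[ 0.01324707  0.9998984  -0.00526365]
 [ 0.63402312 -0.01247014 -0.77321354]
 [-0.77320062  0.00690553 -0.63412389]] [ 7.74877455e-04 -2.92483153e-01  1.31408749e+00]
{'time': 0.1, 'tool_pos': array([ 0.16451297, -0.49814825,  0.19612422]), 'tool_rot': array([-3.14024677e+00, -1.91118368e-04,  3.18835182e-01]), 'contact_force': array([-0.32938842,  0.92364401, -0.36565569]), 'opening': 0.0918418395055998}
```

View pics/top0.png

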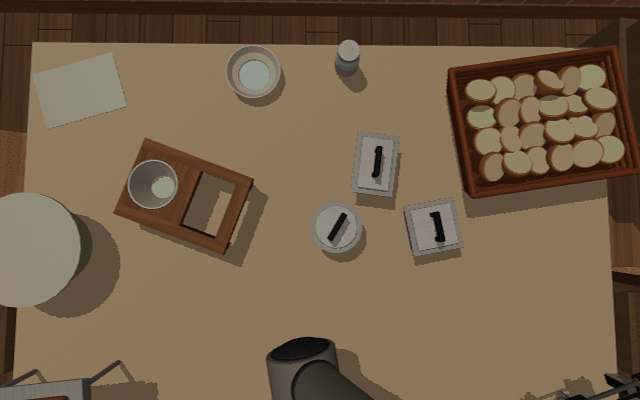

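View pics/scene0.png

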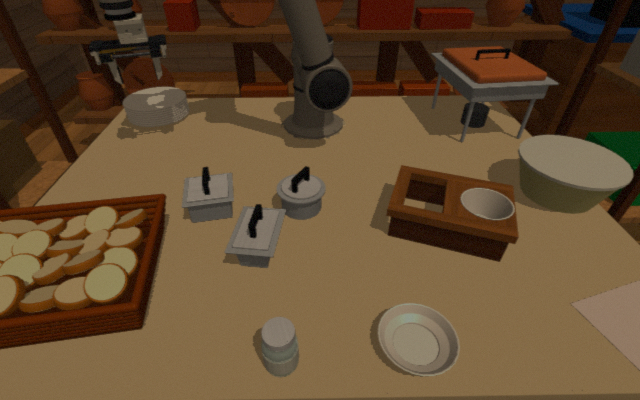

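The top view shows the rectangular pan at about (375,164), the square pan at (433,227), the round pot at (336,227), and the stand at (184,195) with its opening at about (211,206). I'll enlarge crops to get corners.

```bash
python3 - <<'E'
import cv2,numpy as np
im=cv2.imread("pics/top0.png")
a=cv2.resize(im[130:260,105:265],None,fx=5,fy=4.6154*1,interpolation=cv2.INTER_CUBIC)
a=cv2.resize(im[130:250,105:265],None,fx=5,fy=5,interpolation=cv2.INTER_CUBIC)
cv2.imwrite("pics/stand.png",a)
b=cv2.resize(im[120:210,340:410],None,fx=6,fy=6,interpolation=cv2.INTER_CUBIC)
cv2.imwrite("pics/pan.png",b)
E
```

```text
(no output)
```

View pics/stand.png

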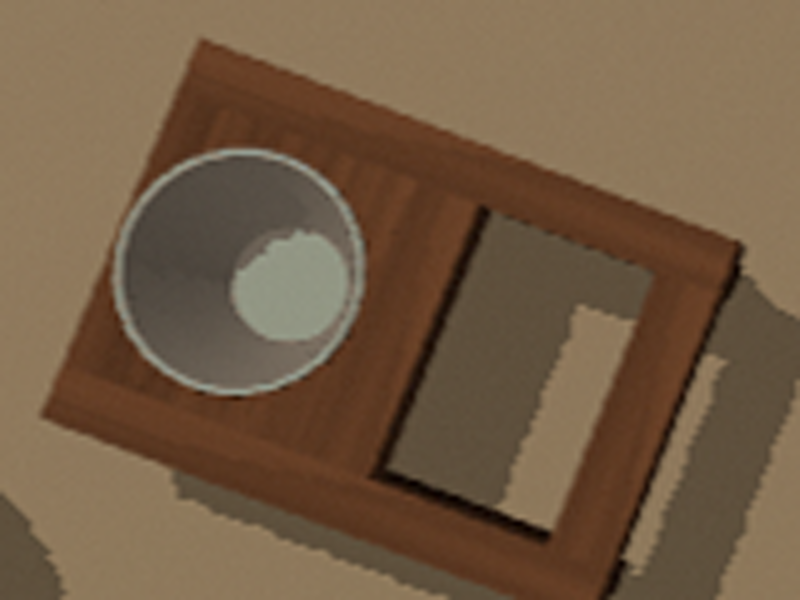

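View pics/pan.png

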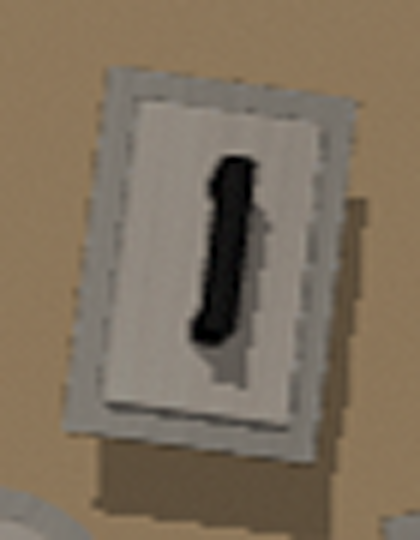

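```bash
cat > h.py <<'E'
import numpy as np
from scipy.optimize import least_squares
from cell import monitor, viewer, robot
def proj(p,X):
    c=np.asarray(X)@p["R"].T+p["t"]; q=c@p["camera_matrix"].T; return q[:,:2]/q[:,2:]
def fit(p,pts,loc,x0):
    loc=np.array(loc,float)
    def w(v):
        c,s=np.cos(v[2]),np.sin(v[2]); L=loc.copy()
        L[:,0]=v[0]+c*loc[:,0]-s*loc[:,1]; L[:,1]=v[1]+s*loc[:,0]+c*loc[:,1]; return L
    r=least_squares(lambda v:(proj(p,w(v))-pts).ravel(),x0,x_scale=[.1,.1,1])
    return r.x,r.fun.reshape(-1,2)
E
python3 - <<'E'
from h import *
np.set_printoptions(precision=4,suppress=True)
p=viewer.camera_params("top")
u=lambda a,k,o:(np.array(a)+.5)/k-.5+o
st=u([[482,205],[657,268],[550,545],[372,475],[200,38],[742,243],[605,605],[42,415]],5,[105,130])
# image: up=+x world, left=+y ; stand bowl at +y (image left)
z=.085
loc=[[.068,.044,z],[.068,-.044,z],[-.068,-.044,z],[-.068,.044,z],[.095,.195,z],[.095,-.075,z],[-.095,-.075,z],[-.095,.195,z]]
for i in (slice(0,8),slice(0,4)):
    v,r=fit(p,st[i],loc[i],[.5,.2,0]);print("pocket",v,np.degrees(v[2]));print(r.T)
pa=u([[110,66],[356,102],[313,462],[64,430]],6,[340,120])
z=.063
v,r=fit(p,pa,[[.075,.051,z],[.075,-.051,z],[-.075,-.051,z],[-.075,.051,z]],[.5,-.1,0]);print("pan",v,np.degrees(v[2]));print(r.T)
h=u([[237,160],[207,338]],6,[340,120])
v,r=fit(p,h,[[.033,0,.108],[-.033,0,.108]],[.5,-.1,0]);print("handle",v,np.degrees(v[2]));print(r.T)
E
```

```text
pocket [ 0.5221  0.2582 -0.3496] -20.028178771175583
[[ 0.0159  0.4847  0.6311  0.3543  0.0142  0.1202 -1.9722  0.3754]
 [-0.8386 -0.4762 -0.6645  0.1922 -0.3632 -1.7274  3.0982  0.6881]]
pocket [ 0.521   0.2591 -0.3569] -20.449871997964422
[[-0.0998  0.2708  0.0041 -0.1717]
 [-0.455   0.1682 -0.156   0.4339]]
pan [ 0.6207 -0.1333 -0.1324] -7.587102240381043
[[-0.2101  0.3437  0.225  -0.3525]
 [-0.1833 -0.5042  0.5021  0.1642]]
handle [ 0.619  -0.13   -0.1756] -10.058656171818036
[[-0.1455  0.1433]
 [ 0.8087 -0.7996]]
```

Emit:
move_arm(
  deltas=[
    {"x": 0.055,"y": -0.02,"wz": 4,"hand": 1},
    {"x": 0.11,"y": -0.04,"wz": 8},
    {"x": 0.17,"y": -0.062,"wz": 12},
    {"x": 0.23,"y": -0.085,"wz": 16},
    {"x": 0.29,"y": -0.107,"wz": 20},
    {"x": 0.35,"y": -0.13,"wz": 23},
    {"x": 0.41,"y": -0.154,"wz": 26.3},
    {"x": 0.46,"y": -0.173,"wz": 26.3},
  ],
)

```text
schema error: expected keys x, y, z, wx, wy, wz, hand
```

Emit:
move_arm(
  deltas=[
    {"x": 0.055,"y": -0.02,"z": 0,"wx": 0,"wy": 0,"wz": 4,"hand": 1},
    {"x": 0.11,"y": -0.04,"z": 0,"wx": 0,"wy": 0,"wz": 8,"hand": 1},
    {"x": 0.17,"y": -0.062,"z": 0,"wx": 0,"wy": 0,"wz": 12,"hand": 1},
    {"x": 0.23,"y": -0.085,"z": 0,"wx": 0,"wy": 0,"wz": 16,"hand": 1},
    {"x": 0.29,"y": -0.107,"z": 0,"wx": 0,"wy": 0,"wz": 20,"hand": 1},
    {"x": 0.35,"y": -0.13,"z": 0,"wx": 0,"wy": 0,"wz": 23,"hand": 1},
    {"x": 0.41,"y": -0.154,"z": 0,"wx": 0,"wy": 0,"wz": 26.3,"hand": 1},
    {"x": 0.46,"y": -0.173,"z": 0,"wx": 0,"wy": 0,"wz": 26.3,"hand": 1},
  ],
)

```text
time: 1.1
tool_pos: [0.5484, -0.1885, 0.1964]
tool_rot: [3.142, 0.001, -0.141]
contact_force: [0.8, -2.2, 0.1]
opening: 0.0919
```

Emit:
move_arm(
  deltas=[
    {"x": 0.032,"y": -0.033,"z": 0,"wx": 0,"wy": 0,"wz": 0,"hand": 1},
    {"x": 0.063,"y": -0.066,"z": 0,"wx": 0,"wy": 0,"wz": 0,"hand": 1},
    {"x": 0.063,"y": -0.066,"z": 0,"wx": 0,"wy": 0,"wz": 0,"hand": 1},
  ],
)

```text
time: 1.48
tool_pos: [0.6202, -0.131, 0.1954]
tool_rot: [-3.141, 0.001, -0.136]
contact_force: [0.4, -1.0, 0.1]
opening: 0.0918
```

```bash
python3 - <<'E'
from h import *
import cv2
p=viewer.camera_params("wrist"); s=monitor.observe(); im=viewer.read_camera("wrist"); cv2.imwrite("pics/w1.png",im[:,:,::-1])
np.savez("w1.npz",**p); print(s["tool_pos"],s["tool_rot"],p)
for v in([.6207,-.1333,-.14],):
  c,q=np.cos(v[2]),np.sin(v[2])
  for L in([.035,0,.108],[-.035,0,.108],[.075,.051,.063],[.075,-.051,.063],[-.075,-.051,.063],[-.075,.051,.063]):
    print(L,proj(p,np.array([[v[0]+c*L[0]-q*L[1],v[1]+q*L[0]+c*L[1],L[2]]])))
E
```

```text
[ 0.62015127 -0.13103901  0.19540936] [-3.14092383e+00  1.11649941e-03 -1.36374757e-01] {'camera_matrix': array([[279.99133907,   0.        , 320.5843931 ],
       [  0.        , 279.99133907, 203.22516851],
       [  0.        ,   0.        ,   1.        ]]), 'R': array([[-0.13463586, -0.99089432, -0.00127748],
       [-0.94337583,  0.12778472,  0.30612596],
       [-0.30317523,  0.04242068, -0.95199016]]), 't': array([-0.04502323,  0.56382946,  0.58332011])}
[0.035, 0, 0.108] [[324.16593995 163.63929121]]
[-0.035, 0, 0.108] [[323.58136851 229.2327853 ]]
[0.075, 0.051, 0.063] [[277.45887485 119.9857287 ]]
[0.075, -0.051, 0.063] [[370.62044412 120.46982054]]
[-0.075, -0.051, 0.063] [[363.51182312 244.67931248]]
[-0.075, 0.051, 0.063] [[282.48715597 244.26908786]]
```

View pics/w1.png

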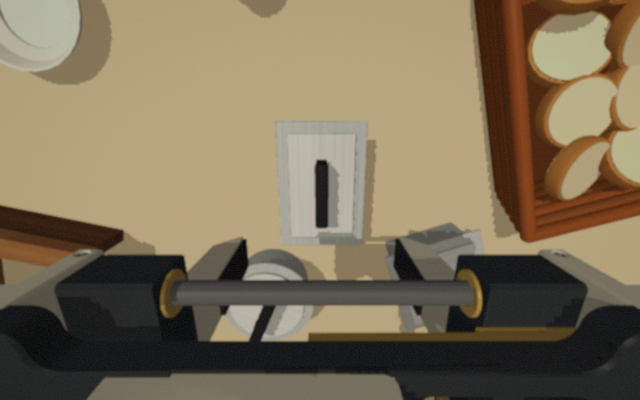

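The wrist view agrees: the rim is at (275,121)-(362,244) and the handle runs (321,160)-(321,228), within 2 px of the prediction. The tool is centred, so I'll descend and grip.

Emit:
move_arm(
  deltas=[
    {"x": 0,"y": 0,"z": 0.04,"wx": 0,"wy": 0,"wz": 0,"hand": 1},
    {"x": 0,"y": 0,"z": 0.08,"wx": 0,"wy": 0,"wz": 0,"hand": 1},
    {"x": 0,"y": 0,"z": 0.105,"wx": 0,"wy": 0,"wz": 0,"hand": 0.7},
    {"x": 0,"y": 0,"z": 0.114,"wx": 0,"wy": 0,"wz": 0,"hand": 0.5},
    {"x": 0,"y": 0,"z": 0.115,"wx": 0,"wy": 0,"wz": 0,"hand": 0.3},
    {"x": 0,"y": 0,"z": 0.115,"wx": 0,"wy": 0,"wz": 0,"hand": 0},
    {"x": 0,"y": 0,"z": 0.115,"wx": 0,"wy": 0,"wz": 0,"hand": 0},
    {"x": 0,"y": 0,"z": 0.115,"wx": 0,"wy": 0,"wz": 0,"hand": 0},
  ],
  grip_force=45,
)

```text
time: 2.52
tool_pos: [0.6191, -0.1337, 0.0824]
tool_rot: [3.141, -0.001, -0.14]
contact_force: [-0.6, 0.6, 0.6]
opening: 0.0364
```

Emit:
move_arm(
  deltas=[
    {"x": 0,"y": 0,"z": 0,"wx": 0,"wy": 0,"wz": 0,"hand": 0},
    {"x": 0,"y": 0,"z": 0,"wx": 0,"wy": 0,"wz": 0,"hand": 0},
  ],
)

```text
time: 2.78
tool_pos: [0.6188, -0.1335, 0.0818]
tool_rot: [3.141, -0.0, -0.14]
contact_force: [-0.3, 0.2, 0.2]
opening: 0.0165
```

Emit:
move_arm(
  deltas=[
    {"x": 0,"y": 0,"z": 0,"wx": 0,"wy": 0,"wz": 0,"hand": 0},
    {"x": 0,"y": 0,"z": 0,"wx": 0,"wy": 0,"wz": 0,"hand": 0},
    {"x": 0,"y": 0,"z": -0.01,"wx": 0,"wy": 0,"wz": 0,"hand": 0},
    {"x": 0,"y": 0,"z": -0.035,"wx": 0,"wy": 0,"wz": 0,"hand": 0},
    {"x": 0,"y": 0,"z": -0.07,"wx": 0,"wy": 0,"wz": 0,"hand": 0},
    {"x": 0,"y": 0,"z": -0.11,"wx": 0,"wy": 0,"wz": 0,"hand": 0},
    {"x": 0,"y": 0,"z": -0.135,"wx": 0,"wy": 0,"wz": 0,"hand": 0},
    {"x": 0,"y": 0,"z": -0.14,"wx": 0,"wy": 0,"wz": 0,"hand": 0},
  ],
)

```text
time: 3.78
tool_pos: [0.6197, -0.1338, 0.2244]
tool_rot: [3.141, -0.004, -0.14]
contact_force: [-0.7, -0.8, -0.5]
opening: 0.0004
```

The opening is 0, so the handle was lost. I'll look.

```bash
python3 - <<'E'
from h import *
import cv2
p=viewer.camera_params("wrist"); s=monitor.observe(); im=viewer.read_camera("wrist"); t=viewer.read_camera("top")
a=np.vstack([im[:300,:,::-1],cv2.resize(t[110:250,280:500,::-1],(640,407))[:300]])
cv2.imwrite("pics/w2.png",a); print(s["tool_pos"],s["tool_rot"],s["opening"])
E
```

```text
[ 0.61965006 -0.13383388  0.22436576] [ 3.14064464 -0.00449333 -0.14019786] 0.0004434218221159452
```

View pics/w2.png

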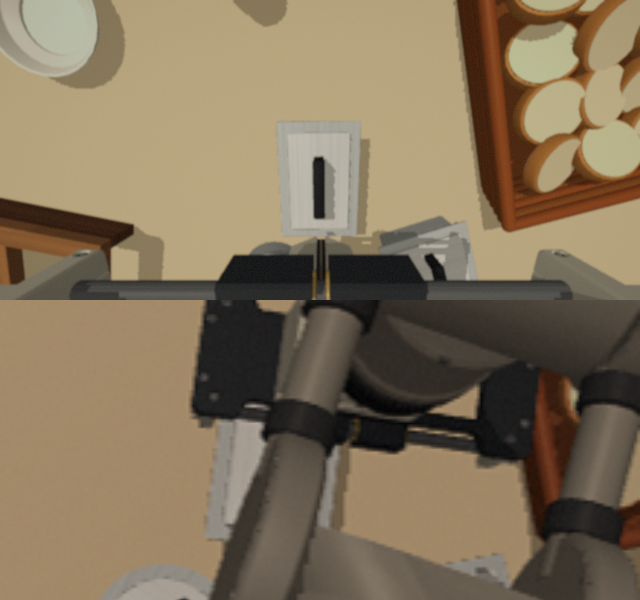

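```bash
python3 - <<'E'
from h import *
np.set_printoptions(precision=4,suppress=True)
p=viewer.camera_params("wrist"); s=monitor.observe()
P=s["tool_pos"]; print("TCP px",proj(p,[P,P+[0,0,.019]]))
z=.063
L=[[.075,.051,z],[.075,-.051,z],[-.075,-.051,z],[-.075,.051,z]]
pts=np.array([[277,121],[361,122],[354,236],[280,234]],float)
for q,l in((pts,L),(np.array([[319,157],[319,219]],float),[[.035,0,.108],[-.035,0,.092]])):
  v,r=fit(p,q,l,[.62,-.13,-.14]); print(v,r.T)
w=dict(np.load("w1.npz"))
v,r=fit(w,np.array([[275,121],[368,122],[362,244],[281,244]],float),L,[.62,-.13,-.14]); print("w1",v,r.T)
v,r=fit(w,np.array([[321,160],[321,228]],float),[[.035,0,.108],[-.035,0,.108]],[.62,-.13,-.14]); print("w1",v,r.T)
print(p["R"].T@-p["t"])
E
```

```text
TCP px [[322.0466 233.2827]
 [322.1787 244.9409]]
[ 0.6196 -0.1292 -0.1584] [[-0.993   0.9653  0.8029 -0.7689]
 [-1.356  -0.6085  1.044   1.6826]]
[ 0.6198 -0.1308 -0.1416] [[-0.0078  0.009 ]
 [ 2.7769 -3.3154]]
w1 [ 0.6204 -0.1309 -0.1364] [[ 0.0836  0.189  -0.1661 -0.1484]
 [-0.255  -1.1249  0.9862  0.8438]]
w1 [ 0.6237 -0.1308 -0.1346] [[ 0.0002  0.0001]
 [ 0.9394 -1.0915]]
[ 0.701  -0.144   0.4093]
```

The pan has not moved and my position estimate holds, so I'll retry slightly lower and recentred, with more force, and check the opening before lifting.

Emit:
move_arm(
  deltas=[
    {"x": 0,"y": 0,"z": 0.0,"wx": 0,"wy": 0,"wz": 0,"hand": 0.6},
    {"x": 0,"y": -0.003,"z": 0.02,"wx": 0,"wy": 0,"wz": 0,"hand": 0.6},
    {"x": 0,"y": -0.003,"z": 0.04,"wx": 0,"wy": 0,"wz": 0,"hand": 0.6},
    {"x": 0,"y": -0.003,"z": 0.06,"wx": 0,"wy": 0,"wz": 0,"hand": 0.6},
    {"x": 0,"y": -0.003,"z": 0.095,"wx": 0,"wy": 0,"wz": 0,"hand": 0.6},
    {"x": 0,"y": -0.003,"z": 0.13,"wx": 0,"wy": 0,"wz": 0,"hand": 0.6},
    {"x": 0,"y": -0.003,"z": 0.146,"wx": 0,"wy": 0,"wz": 0,"hand": 0.6},
    {"x": 0,"y": -0.003,"z": 0.146,"wx": 0,"wy": 0,"wz": 0,"hand": 0.6},
  ],
  grip_force=60,
)

```text
time: 4.88
tool_pos: [0.6184, -0.1303, 0.0743]
tool_rot: [-3.141, 0.003, -0.14]
contact_force: [-0.9, 0.3, -0.3]
opening: 0.0549
```

Emit:
move_arm(
  deltas=[
    {"x": 0,"y": 0,"z": 0,"wx": 0,"wy": 0,"wz": 0,"hand": 0},
    {"x": 0,"y": 0,"z": 0,"wx": 0,"wy": 0,"wz": 0,"hand": 0},
    {"x": 0,"y": 0,"z": 0,"wx": 0,"wy": 0,"wz": 0,"hand": 0},
    {"x": 0,"y": 0,"z": 0,"wx": 0,"wy": 0,"wz": 0,"hand": 0},
    {"x": 0,"y": 0,"z": 0,"wx": 0,"wy": 0,"wz": 0,"hand": 0},
    {"x": 0,"y": 0,"z": 0,"wx": 0,"wy": 0,"wz": 0,"hand": 0},
  ],
)

```text
time: 5.62
tool_pos: [0.6193, -0.131, 0.0759]
tool_rot: [3.141, -0.0, -0.14]
contact_force: [-1.6, -1.8, 1.9]
opening: 0.0114
```

Emit:
move_arm(
  deltas=[
    {"x": 0,"y": 0,"z": 0,"wx": 0,"wy": 0,"wz": 0,"hand": 0},
  ],
)

```text
time: 5.75
tool_pos: [0.6193, -0.1309, 0.076]
tool_rot: [3.141, -0.0, -0.14]
contact_force: [-1.2, -2.4, 3.4]
opening: 0.0113
```

Emit:
move_arm(
  deltas=[
    {"x": 0,"y": 0,"z": 0,"wx": 0,"wy": 0,"wz": 0,"hand": 0},
    {"x": 0,"y": 0,"z": -0.005,"wx": 0,"wy": 0,"wz": 0,"hand": 0},
    {"x": 0,"y": 0,"z": -0.01,"wx": 0,"wy": 0,"wz": 0,"hand": 0},
    {"x": 0,"y": 0,"z": -0.015,"wx": 0,"wy": 0,"wz": 0,"hand": 0},
    {"x": 0,"y": 0,"z": -0.02,"wx": 0,"wy": 0,"wz": 0,"hand": 0},
    {"x": 0,"y": 0,"z": -0.02,"wx": 0,"wy": 0,"wz": 0,"hand": 0},
  ],
)

```text
time: 6.5
tool_pos: [0.6195, -0.1306, 0.0963]
tool_rot: [3.141, -0.001, -0.14]
contact_force: [0.4, 0.9, -5.5]
opening: 0.0113
```

Holding: there is 5.5 N of weight and the opening is steady. Lifting on.

Emit:
move_arm(
  deltas=[
    {"x": 0,"y": 0,"z": -0.01,"wx": 0,"wy": 0,"wz": 0,"hand": 0},
    {"x": 0,"y": 0,"z": -0.03,"wx": 0,"wy": 0,"wz": 0,"hand": 0},
    {"x": 0,"y": 0,"z": -0.05,"wx": 0,"wy": 0,"wz": 0,"hand": 0},
    {"x": 0,"y": 0,"z": -0.07,"wx": 0,"wy": 0,"wz": 0,"hand": 0},
    {"x": 0,"y": 0,"z": -0.09,"wx": 0,"wy": 0,"wz": 0,"hand": 0},
    {"x": 0,"y": 0,"z": -0.105,"wx": 0,"wy": 0,"wz": 0,"hand": 0},
    {"x": 0,"y": 0,"z": -0.11,"wx": 0,"wy": 0,"wz": 0,"hand": 0},
    {"x": 0,"y": 0,"z": -0.11,"wx": 0,"wy": 0,"wz": 0,"hand": 0},
  ],
)

```text
time: 7.5
tool_pos: [0.6191, -0.1306, 0.2056]
tool_rot: [3.142, 0.0, -0.14]
contact_force: [0.2, 0.1, -6.2]
opening: 0.011
```

Emit:
move_arm(
  deltas=[
    {"x": -0.005,"y": -0.011,"z": 0,"wx": 0,"wy": 0,"wz": 0.4,"hand": 0},
    {"x": -0.014,"y": -0.033,"z": 0,"wx": 0,"wy": 0,"wz": 1.1,"hand": 0},
    {"x": -0.026,"y": -0.063,"z": 0,"wx": 0,"wy": 0,"wz": 2.1,"hand": 0},
    {"x": -0.038,"y": -0.093,"z": 0,"wx": 0,"wy": 0,"wz": 3.1,"hand": 0},
    {"x": -0.05,"y": -0.123,"z": 0,"wx": 0,"wy": 0,"wz": 4.1,"hand": 0},
    {"x": -0.062,"y": -0.153,"z": 0,"wx": 0,"wy": 0,"wz": 5.1,"hand": 0},
    {"x": -0.074,"y": -0.183,"z": 0,"wx": 0,"wy": 0,"wz": 6.1,"hand": 0},
    {"x": -0.086,"y": -0.211,"z": 0,"wx": 0,"wy": 0,"wz": 7,"hand": 0},
  ],
)

```text
time: 8.5
tool_pos: [0.5623, 0.0922, 0.205]
tool_rot: [3.141, 0.002, -0.263]
contact_force: [-0.0, 0.5, -5.9]
opening: 0.0113
```

Emit:
move_arm(
  deltas=[
    {"x": -0.015,"y": -0.027,"z": 0,"wx": 0,"wy": 0,"wz": 1,"hand": 0},
    {"x": -0.03,"y": -0.054,"z": 0,"wx": 0,"wy": 0,"wz": 2,"hand": 0},
    {"x": -0.046,"y": -0.082,"z": 0,"wx": 0,"wy": 0,"wz": 3,"hand": 0},
    {"x": -0.061,"y": -0.109,"z": 0,"wx": 0,"wy": 0,"wz": 4,"hand": 0},
    {"x": -0.074,"y": -0.133,"z": 0,"wx": 0,"wy": 0,"wz": 5,"hand": 0},
    {"x": -0.083,"y": -0.149,"z": 0,"wx": 0,"wy": 0,"wz": 5.3,"hand": 0},
    {"x": -0.085,"y": -0.152,"z": 0,"wx": 0,"wy": 0,"wz": 5.3,"hand": 0},
    {"x": -0.085,"y": -0.152,"z": 0,"wx": 0,"wy": 0,"wz": 5.3,"hand": 0},
  ],
)

```text
time: 9.5
tool_pos: [0.5209, 0.2588, 0.2055]
tool_rot: [3.141, -0.0, -0.355]
contact_force: [-0.3, 0.4, -5.8]
opening: 0.0112
```

```bash
python3 - <<'E'
from h import *
import cv2
np.set_printoptions(precision=4,suppress=True)
p=viewer.camera_params("wrist"); s=monitor.observe(); im=viewer.read_camera("wrist")[:,:,::-1].copy(); t=viewer.read_camera("scene")[:,:,::-1]
np.savez("w3.npz",**p)
print(s["tool_pos"],s["tool_rot"])
a=np.hstack([im,np.zeros((400,0,3),np.uint8)])
cv2.imwrite("pics/w3.png",np.vstack([cv2.resize(im[:260],(800,325)),cv2.resize(t[130:270,330:562],(456,275)) if 0 else np.hstack([cv2.resize(t[120:270,340:560],(403,275)),np.zeros((275,397,3),np.uint8)])]))
v=[.521,.259,-.355];c,q=np.cos(v[2]),np.sin(v[2])
for x,y in((.068,.044),(.068,-.044),(-.068,-.044),(-.068,.044),(.095,.195),(.095,-.075),(-.095,-.075)):
  print(proj(p,np.array([[v[0]+c*x-q*y,v[1]+q*x+c*y,.085]])))
E
```

```text
[0.5209 0.2588 0.2055] [ 3.1409 -0.0001 -0.3548]
[[279.9744 127.9495]]
[[362.7537 128.0895]]
[[357.4093 244.1962]]
[[284.7562 244.104 ]]
[[132.6546 100.6652]]
[[393.9751 101.1331]]
[[381.4783 263.9776]]
```

View pics/w3.png

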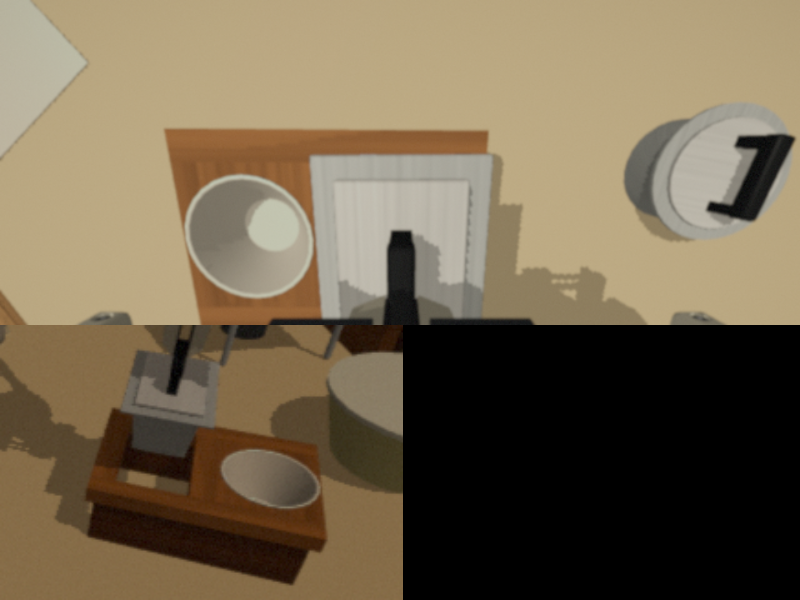

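The wrist view shows the stand's far corners at (132,103) and (391,104), and the pan's far rim corners at (248,125) and (394,123). The scene view shows the pan level over the opening. Next I'll compute pan-versus-opening offsets.

```bash
python3 - <<'E'
from h import *
np.set_printoptions(precision=4,suppress=True)
p=dict(np.load("w3.npz"))
v,r=fit(p,np.array([[132.2,103.4],[390.6,104]]),[[.095,.195,.085],[.095,-.075,.085]],[.52,.26,-.35]);print("stand",v,r.T)
# bowl rim centre (ellipse ~ (186..313,175..297)/1.25) at y=.135
print("bowl pred",proj(p,np.array([[.521+.3475*.135,.259+.9377*.135,.087]])),"seen",(249.5/1.25,236/1.25))
for dz in(.074,.076,.08):
  z=.2055-dz+.063
  v,r=fit(p,np.array([[248,124.8],[393.6,123.2]]),[[.075,.051,z],[.075,-.051,z]],[.52,.26,-.35]);print("pan",dz,v,r.T)
E
```

```text
stand [ 0.5191  0.262  -0.355 ] [[-1.0673  1.0688]
 [ 0.2059  0.0798]]
bowl pred [[201.7396 190.164 ]] seen (199.6, 188.8)
pan 0.074 [ 0.5217  0.2586 -0.3428] [[-1.9596  1.9573]
 [ 0.1733  0.134 ]]
pan 0.076 [ 0.5216  0.2586 -0.3428] [[-1.2175  1.2161]
 [ 0.1067  0.0823]]
pan 0.08 [ 0.5216  0.2586 -0.3428] [[ 0.2237 -0.2234]
 [-0.0193 -0.0148]]
```

Emit:
move_arm(
  deltas=[
    {"x": -0.001,"y": -0.001,"z": 0.005,"wx": 0,"wy": 0,"wz": 0.4,"hand": 0},
    {"x": -0.0015,"y": -0.0015,"z": 0.018,"wx": 0,"wy": 0,"wz": 0.5,"hand": 0},
    {"x": -0.0015,"y": -0.0015,"z": 0.032,"wx": 0,"wy": 0,"wz": 0.5,"hand": 0},
    {"x": -0.0015,"y": -0.0015,"z": 0.046,"wx": 0,"wy": 0,"wz": 0.5,"hand": 0},
    {"x": -0.0015,"y": -0.0015,"z": 0.058,"wx": 0,"wy": 0,"wz": 0.5,"hand": 0},
    {"x": -0.0015,"y": -0.0015,"z": 0.068,"wx": 0,"wy": 0,"wz": 0.5,"hand": 0},
    {"x": -0.0015,"y": -0.0015,"z": 0.076,"wx": 0,"wy": 0,"wz": 0.5,"hand": 0},
    {"x": -0.0015,"y": -0.0015,"z": 0.082,"wx": 0,"wy": 0,"wz": 0.5,"hand": 0},
  ],
)

```text
time: 10.6
tool_pos: [0.52, 0.2611, 0.1233]
tool_rot: [3.142, -0.0, -0.364]
contact_force: [0.3, 0.6, -4.9]
opening: 0.0111
```

Emit:
move_arm(
  deltas=[
    {"x": 0,"y": 0,"z": 0.005,"wx": 0,"wy": 0,"wz": 0,"hand": 0},
    {"x": 0,"y": 0,"z": 0.009,"wx": 0,"wy": 0,"wz": 0,"hand": 0},
    {"x": 0,"y": 0,"z": 0.012,"wx": 0,"wy": 0,"wz": 0,"hand": 0},
    {"x": 0,"y": 0,"z": 0.012,"wx": 0,"wy": 0,"wz": 0,"hand": 0},
  ],
)

```text
time: 11.1
tool_pos: [0.5199, 0.2611, 0.1115]
tool_rot: [3.141, 0.0, -0.364]
contact_force: [0.4, 0.7, -6.2]
opening: 0.011
```

No contact yet; continuing slowly.

Emit:
move_arm(
  deltas=[
    {"x": 0,"y": 0,"z": 0.003,"wx": 0,"wy": 0,"wz": 0,"hand": 0},
    {"x": 0,"y": 0,"z": 0.006,"wx": 0,"wy": 0,"wz": 0,"hand": 0},
    {"x": 0,"y": 0,"z": 0.007,"wx": 0,"wy": 0,"wz": 0,"hand": 0},
    {"x": 0,"y": 0,"z": 0.007,"wx": 0,"wy": 0,"wz": 0,"hand": 0},
  ],
)

```text
time: 11.6
tool_pos: [0.52, 0.2611, 0.1046]
tool_rot: [3.141, 0.0, -0.364]
contact_force: [0.6, 0.5, -5.1]
opening: 0.0116
```

Emit:
move_arm(
  deltas=[
    {"x": 0,"y": 0,"z": 0.001,"wx": 0,"wy": 0,"wz": 0,"hand": 0},
    {"x": 0,"y": 0,"z": 0.002,"wx": 0,"wy": 0,"wz": 0,"hand": 0},
    {"x": 0,"y": 0,"z": 0.002,"wx": 0,"wy": 0,"wz": 0,"hand": 0},
  ],
)

```text
time: 11.98
tool_pos: [0.5199, 0.2611, 0.1026]
tool_rot: [3.141, 0.0, -0.364]
contact_force: [-1.5, 0.1, -4.2]
opening: 0.0113
```

Emit:
move_arm(
  deltas=[
    {"x": 0,"y": 0,"z": 0.001,"wx": 0,"wy": 0,"wz": 0,"hand": 0},
    {"x": 0,"y": 0,"z": 0.002,"wx": 0,"wy": 0,"wz": 0,"hand": 0},
    {"x": 0,"y": 0,"z": 0.002,"wx": 0,"wy": 0,"wz": 0,"hand": 0},
  ],
)

```text
time: 12.35
tool_pos: [0.52, 0.2611, 0.1009]
tool_rot: [3.142, -0.0, -0.364]
contact_force: [-0.4, -0.4, -3.6]
opening: 0.0113
```

Emit:
move_arm(
  deltas=[
    {"x": 0,"y": 0,"z": 0.001,"wx": 0,"wy": 0,"wz": 0,"hand": 0},
    {"x": 0,"y": 0,"z": 0.002,"wx": 0,"wy": 0,"wz": 0,"hand": 0},
    {"x": 0,"y": 0,"z": 0.002,"wx": 0,"wy": 0,"wz": 0,"hand": 0},
  ],
)

```text
time: 12.72
tool_pos: [0.5201, 0.2611, 0.1007]
tool_rot: [-3.141, -0.001, -0.363]
contact_force: [-5.3, -1.8, 10.0]
opening: 0.0112
```

```bash
python3 - <<'E'
from h import *
import cv2
im=viewer.read_camera("wrist")[:,:,::-1]; t=viewer.read_camera("scene")[:,:,::-1]
cv2.imwrite("pics/w4.png",np.vstack([cv2.resize(im[60:260,100:500],(600,300)),cv2.resize(t[150:260,370:590][:,:220],(600,300))]))
print(monitor.observe()["tool_pos"])
E
```

```text
[0.52011721 0.26113137 0.10069358]
```

View pics/w4.png

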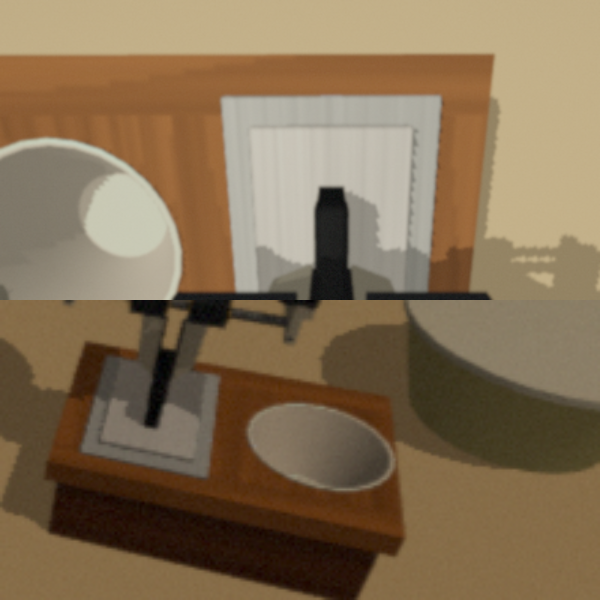

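Both views show the rim lying flat on the wood and squared to the opening. Releasing.

Emit:
move_arm(
  deltas=[
    {"x": 0,"y": 0,"z": -0.001,"wx": 0,"wy": 0,"wz": 0,"hand": 0},
    {"x": 0,"y": 0,"z": -0.001,"wx": 0,"wy": 0,"wz": 0,"hand": 0.2},
    {"x": 0,"y": 0,"z": -0.001,"wx": 0,"wy": 0,"wz": 0,"hand": 0.4},
    {"x": 0,"y": 0,"z": -0.001,"wx": 0,"wy": 0,"wz": 0,"hand": 0.5},
    {"x": 0,"y": 0,"z": -0.001,"wx": 0,"wy": 0,"wz": 0,"hand": 0.5},
    {"x": 0,"y": 0,"z": -0.001,"wx": 0,"wy": 0,"wz": 0,"hand": 0.5},
  ],
)

```text
time: 13.58
tool_pos: [0.52, 0.2612, 0.0996]
tool_rot: [3.142, -0.0, -0.364]
contact_force: [-0.3, -0.7, -0.5]
opening: 0.0455
```

Emit:
move_arm(
  deltas=[
    {"x": 0,"y": 0,"z": -0.01,"wx": 0,"wy": 0,"wz": 0,"hand": 0.5},
    {"x": 0,"y": 0,"z": -0.03,"wx": 0,"wy": 0,"wz": 0,"hand": 0.5},
    {"x": 0,"y": 0,"z": -0.06,"wx": 0,"wy": 0,"wz": 0,"hand": 0.5},
    {"x": 0,"y": 0,"z": -0.09,"wx": 0,"wy": 0,"wz": 0,"hand": 0.5},
    {"x": -0.05,"y": 0,"z": -0.11,"wx": 0,"wy": 0,"wz": 0,"hand": 0.5},
    {"x": -0.09,"y": 0,"z": -0.12,"wx": 0,"wy": 0,"wz": 0,"hand": 0.5},
    {"x": -0.1,"y": 0,"z": -0.12,"wx": 0,"wy": 0,"wz": 0,"hand": 0.5},
    {"x": -0.1,"y": 0,"z": -0.12,"wx": 0,"wy": 0,"wz": 0,"hand": 0.5},
  ],
)

```text
time: 14.58
tool_pos: [0.4266, 0.2969, 0.2201]
tool_rot: [-3.141, -0.001, -0.363]
contact_force: [0.9, -0.3, 0.2]
opening: 0.0459
```

```bash
python3 - <<'E'
from h import *
import cv2
im=viewer.read_camera("wrist")[:,:,::-1]; t=viewer.read_camera("scene")[:,:,::-1]
np.savez("w5.npz",**viewer.camera_params("wrist"))
cv2.imwrite("pics/w5.png",np.vstack([cv2.resize(im[:250],(750,293)),cv2.resize(t[140:265,160:530],(750,253))]))
s=monitor.observe();print(s["tool_pos"],s["contact_force"],s["opening"])
E
```

```text
[0.42733439 0.29634573 0.21942381] [-0.1692717  -0.23557338 -0.63102862] 0.045746180542650526
```

View pics/w5.png

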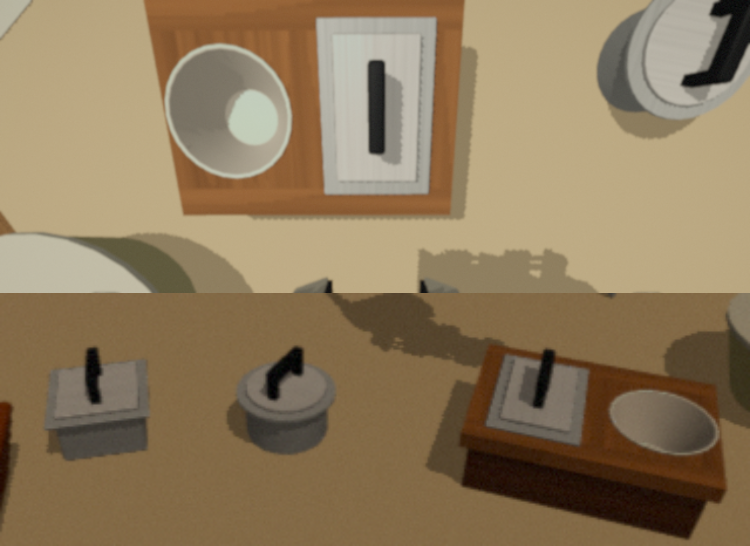

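The pan sits flat and square with no gap. At contact the grip was 24.7 mm higher than at the pick (76.0 to 100.7 mm), against 25 mm expected for a fully seated pan. The square pan and round pot are upright. Handing in.

```bash
python3 -c "
from cell import robot; print(robot.hand_in())"
```

```text
the job is handed in; nothing more can be done
None
```

The rectangular pan is in the stand's opening with its rim flat on the wood, and I released it and handed the job in at about 15 s of the 40 s allowed.

- **Grasp:** The first grasp came up empty without moving the pan. I never found out why. The second, slightly lower and at 60 N, held. Its opening read 11 mm, less than the 14 mm handle width, but the pan's weight (about 6 N) showed on the wrist force and it did not slip.
- **Placement:** I lowered it at a yaw of about -0.36 rad until it touched down with about 10 N, and no shuffling was needed.
- **Last checks:** The grip was 24.7 mm higher at contact than at pickup, against 25 mm for a fully seated pan. The last wrist and scene pictures show the rim flat and squared in the opening. They also show both other containers upright and apparently where they were, though I did not re-measure their positions. After release the force on the tool was about zero and the gripper was clear.
- **Disagreement:** The top and wrist cameras differed by about 2–3 mm on the opening's centre. I aimed between the two.

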